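Slot a control module into a tight row

TASK

Fit the green control module into the row in the rack, immediately to the right (as the robot sees it) of the blue one: nudge the standing modules apart to open a gap, without lifting or tipping them, and slide the green one in from the front, fully home against the back rail under its lip. Finish with all five modules upright, square and back against the rail, and leave the other things on the bench alone.

Things in the scene. Friction and masses are not known exactly. Their poses are not given: they have to be found in the camera images.
- green: The green control module to be fitted, loose on the bench in front of the rack. 110 (x) x 60 (y) mm, flat-sided base 34 mm high; on it a narrower nose 24 mm wide, from x = -45 to +25 mm, up to 76 mm high. Origin at the centre of the underside, on the table (z = 0). Rear end (+x, 55 mm from the origin) goes to the rack's rail. 0.2 to 0.35 kg.
- blue: The blue control module, standing in the row in the rack. Same shape, axes and origin as green; free to slide sideways. It may be the first, second or third of the four from the left (+y).
- grey1: A grey control module, one of three alike, standing in the row. Same shape, axes and origin as green; free to slide sideways.
- grey2: A grey control module, one of three alike, standing in the row. Same shape, axes and origin as green; free to slide sideways.
- grey3: A grey control module, one of three alike, standing in the row. Same shape, axes and origin as green; free to slide sideways. This one is always the rightmost (-y) of the four.
- rack: Fixed bench rack of bare aluminium with grey cheeks, open in front, no floor: modules stand on the table. Origin at table height, at the middle of the back rail's front face; +x back through the rail, +y along it to the robot's left. Rail 48 mm high, 340 mm long. A module that is home has its origin at x = -55 mm here and its axes along the rack's.
- rack_lip (a point): Middle of the front edge of the rail's lip, which juts 12 mm forward along the whole rail over the rear ends of the bases: underside 40 mm, top 45 mm above the table. This point is on its underside.
- rack_left (a point): Foot of the left (+y) end cheek's inner face, at the rail, y = +158 mm in the rack's frame. Each cheek is 12 mm thick, 40 mm high and reaches 110 mm forward from the rail.
- rack_right (a point): The same at the right cheek, y = -158 mm: 316 mm inside, room for five modules plus 16 mm. At the start four stand nearly touching (1 mm apart, 2 mm off the rail), the free room at the two ends of the row, in varying shares.
- spool: Solder spool with green flanges, 64 mm across, 60 mm high, standing at the left; origin at the centre of its underside. To be left alone.
- display: Black seven-segment display block with white top, 20 x 60 x 50 mm, at the right; origin at the centre of its underside. To be left alone.
- driver: Screwdriver lying at the left; origin near its middle. To be left alone.
- flux: Amber jar, 52 mm across, 85 mm high, at the left; origin at the centre of its underside. To be left alone.

How it is judged:
At the end, for the whole second after the job is handed in: Green stands directly right (-y) of blue, centres 52 to 85 mm apart along the row, its rear within 7 mm of the back rail; the other four within 12 mm of the rail; all five between the cheeks, upright within 0.06 rad, square to the rack within 0.1 rad, and at rest (x of green in the frame of rack above -0.062 m and height (world z) of green below 0.006 m and y of green in the frame of blue between -0.085 and -0.052 m and angle between each of blue, grey1, grey2, grey3, green's own z axis and vertical below 0.06 rad and angle between the x axis of each of blue, grey1, grey2, grey3, green and the x axis of rack, either way round below 0.1 rad and linear speed of each of blue, grey1, grey2, grey3, green below 0.01 m/s and y of blue in the frame of rack between -0.14 and 0.14 m and x of each of blue, grey1, grey2, grey3 in the frame of rack above -0.067 m and y of grey1 in the frame of rack between -0.14 and 0.14 m and y of grey2 in the frame of rack between -0.14 and 0.14 m and y of grey3 in the frame of rack between -0.14 and 0.14 m and y of green in the frame of rack between -0.14 and 0.14 m); the robot touches nothing.
It fails at once if a module of the row is lifted more than 25 mm or tipped more than 0.3 rad (height (world z) of any of blue, grey1, grey2, grey3 above 0.025 m or angle between any of blue, grey1, grey2, grey3's own z axis and vertical above 0.3 rad).
It fails at once if the spool, display, screwdriver or jar is moved more than 30 mm (distance of any of spool, display, driver, flux from where it was at the start of the episode above 0.03 m).
It also fails if it takes over 72 s, if anything falls off the work surface, if the arm or the gripper's body presses on something with over 40 N, if the wrist force passes 120 N, or if a joint passes its speed limit or range.

ROBOT

A 7-joint arm with a two-finger parallel gripper is mounted at the origin on the work surface. World frame = base frame: x ahead of the robot, y to its left, z up, the work surface at z = 0. Lengths are in m, angles in rad, forces in N, time in s.
With the tool pointing down it reaches from about 0.4 to 0.85 m from the base axis. Payload 4.5 kg.
Tool frame: the origin (TCP) lies midway between the tips of the shut fingers; the grasp point (between the pads) lies 19 mm behind it; z points along the fingers, y is the direction in which the jaws open and shut (so a half turn about z gives the same grasp; the last joint's range is limited). The gripper opens to 88 mm and grips with 3 to 60 N. Pads are 18 mm wide; open, the fingers measure 123 mm over their backs; the gripper's body (75 mm by 187 mm) begins 45 mm behind the grasp point.
Start: joints at [1.239, 0.689, -0.195, 1.565, 0.157, 0.902, -0.215], TCP at [0.224, -0.584, 0.239] pointing down, gripper open.
Joint ranges: [-3.01, 3.01], [-0.46, 2.08], [-1.47, 1.51], [0.13, 2.56], [-1, 4.14], [0.04, 2.09], [-2.66, 2.66]. Speed limits (rad/s): [2.57, 2.57, 3.14, 3.14, 3.14, 3.14, 3.14].

INTERFACE

Orientations are given as a unit quaternion [x, y, z, w].
In Python, from plant import r gives the robot as it stands. The module is installed in compiled form; this text tells all that it offers.
- The arm moves only by the shell command python3 -m jog 'ROWS' [FORCE]. ROWS is JSON, a list of rows, each an object with "translation": the shift along the tool's x, y, z in units of 40 mm (1.0 is 40 mm), a list of three; "twist": the turn about the tool's z in units of 6 degrees (1.0 is 6 degrees); "claw": the opening in per cent of the stroke, from 0 (shut) to 100 (fully open). A call has 1 to 20 rows; each row shifts and turns the commanded pose from where the row before left it, along the tool's axes as they then stand; what a row does not reach is not made up. A row lasts 1/12 s, in which the tool goes at most 41.7 mm and 7.16 degrees, less where a joint would pass 70% of its speed; a pose out of reach is approached as far as the arm can. A call is refused whole if a number of a shift passes 1 or a number of a turn 1, either way. A call with a gripper value outside its range is refused whole. The fingers move at their own pace and stop on an object; FORCE is the grip in N (left out, the last holds). Time passes only in rows, so rows that do not move let the fingers close. It gives the time, the measured TCP pose, the force and the opening at its end, in the units of the state.
- r.get_state(): the state, without advancing time (a new reading comes with each control period).
- r.snapshot(name): name is "side" or "top"; returns a dict with "img" (420x560x3 uint8, red, green, blue), "fx", "fy", "cx", "cy" (pixels), "origin" and "rotation" of the camera in the world. Camera axes: x right, y up, looking along -z (the intrinsics and any distortion apply to the point x, -y, -z); pixel columns grow to the right and rows downward; lengths in m; the calibration is good to about 2 mm. A picture is of the moment at which its call begins. There is no depth.
- r.finish_job(): hands the job in, once; it reports no verdict.
Trained networks look in the newest picture that a camera, given by its name, has taken for a name from the list of things; names that differ only in an ending like _2 or _b are one class to them, and where a whole thing is asked for, a point or a joint stands for the part that bears it (a point fixed in the world has none). Each returns a list of dicts, best first, with "confidence" (0 to 1); they miss things now and then, are a little off and sometimes report something else, mostly with a low value. They report only what shows in the picture. A call takes as long as a camera call.
- r.spot_in(label, camera): "rect" ([left, top, right, bottom] in pixels, round what is visible of it).
- r.spot_point(label, camera): "location" ([row, column] in pixels: a listed point, or the origin of a listed thing).
The state is a dict: "clock": time; "q": joint angles; "qd": joint speeds; "joint_torque": joint torques, N m; "tool_pos": TCP position; "eef_rot": TCP orientation; "contact_force": force on the tool from outside, world axes, zero at the start; "moment": the same for the moment, N m; "opening": opening from 0.0 (shut) to 1.0 (fully open).
Only numpy, scipy, OpenCV 4.12 (cv2) and the standard library are available. Lean on these libraries where they do the work, as an engineer would, in place of code of your own. Each camera call takes 0.05 s, during which the arm holds its last target. There are 200 camera calls.

## Working session

There is one attempt and no reset: what is moved stays moved. The work goes in short steps, Python scripts to look and compute and a shell command to move; the robot and the scene stay as the last step left them, time stands still between calls to the robot, and variables do not carry over. Pictures are saved under pics/ and viewed, about 8 in all and at most 12, crops included, and the job is handed in when it is done.

```bash
mkdir -p pics; cat > h.py <<'E'
import numpy as np, cv2
from plant import r
def ray(s,row,col):
    d=np.array([(col-s['cx'])/s['fx'],-(row-s['cy'])/s['fy'],-1.0])
    return np.array(s['origin']),np.array(s['rotation'])@d
def onz(s,row,col,z):
    o,d=ray(s,row,col); return o+d*(z-o[2])/d[2]
def proj(s,p):
    c=np.array(s['rotation']).T@(np.array(p)-np.array(s['origin']))
    return s['cy']-s['fy']*c[1]/-c[2], s['cx']+s['fx']*c[0]/-c[2]
def save(s,n): cv2.imwrite('pics/'+n+'.png',s['img'][:,:,::-1])
E
python3 - <<'E'
from h import *
np.set_printoptions(precision=4,suppress=True)
for c in('top','side'):
    s=r.snapshot(c); save(s,c+'0'); print(c,{k:v for k,v in s.items() if k!='img'})
    for l in('green','blue','grey1','rack','rack_lip','rack_left','rack_right','spool','display','driver','flux'):
        for d in r.spot_point(l,c)[:4]:
            z=0.04 if l=='rack_lip' else 0
            print(l,round(d['confidence'],2),np.round(d['location'],1),onz(s,*d['location'],z)[:2])
print(r.get_state())
E
```

```text
top {'fx': 529.0412313418722, 'fy': 529.0412313418722, 'cx': 277.41342832660814, 'cy': 215.62599797420432, 'origin': array([0.3942, 0.0275, 1.2703]), 'rotation': array([ 0.0363, -0.0444, -0.6999,  0.7119])}Traceback (most recent call last):
  File "<stdin>", line 8, in <module>
  File "h.py", line 7, in onz
    o,d=ray(s,row,col); return o+d*(z-o[2])/d[2]
        ~~~^^^^^^^^^^^
  File "h.py", line 5, in ray
    return np.array(s['origin']),np.array(s['rotation'])@d
                                 ~~~~~~~~~~~~~~~~~~~~~~~^~
ValueError: matmul: Input operand 1 has a mismatch in its core dimension 0, with gufunc signature (n?,k),(k,m?)->(n?,m?) (size 3 is different from 4)
```

View pics/top0.png

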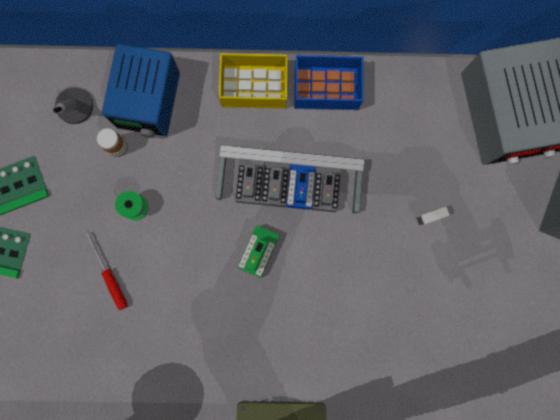

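The top view shows the row at about row 185, with blue third from the left (column 300) and green turned at about (250, 258). The camera rotation is a quaternion, so I'll fix the helper.

```bash
sed -i "s/np.array(s\['rotation'\])/R.from_quat(s['rotation']).as_matrix()/; s/^from plant/from scipy.spatial.transform import Rotation as R\nfrom plant/" h.py; sed -i "s/np.array(s\['rotation'\])/R.from_quat(s['rotation']).as_matrix()/" h.py
python3 - <<'E'
from h import *
np.set_printoptions(precision=4,suppress=True)
for c in('top','side'):
    s=r.snapshot(c); save(s,c+'0'); print(c,s['origin'])
    for l in('green','blue','grey1','rack','rack_lip','rack_left','rack_right'):
        for d in r.spot_point(l,c)[:4]:
            z=0.04 if l=='rack_lip' else 0
            print(l,round(d['confidence'],2),np.round(d['location'],1),onz(s,*d['location'],z)[:2])
    if c=='top':
        cv2.imwrite('pics/topc.png',cv2.resize(s['img'][130:290,200:380,::-1],None,fx=4.4,fy=3.7*1.0*4.4/4.4,interpolation=3) if 0 else cv2.resize(s['img'][140:285,205:375,::-1],None,fx=4,fy=4,interpolation=2))
print(r.get_state())
E
```

```text
top [0.3942 0.0275 1.2703]
green 0.57 [249.1 258.4] [0.4584 0.0583]
blue 0.97 [188.6 301.8] [ 0.6073 -0.0442]
grey1 0.8 [179.8 249.8] [0.6266 0.0827]
grey1 0.77 [190.  326.9] [ 0.6049 -0.1054]
grey1 0.63 [184.5 276.9] [0.6163 0.0165]
rack 0.87 [162.8 290.1] [ 0.6706 -0.0149]
rack 0.64 [218.6 429.6] [ 0.5393 -0.355 ]
rack_lip 0.56 [166.1 287.5] [ 0.6539 -0.0075]
rack_lip 0.33 [270.2 105.3] [0.4019 0.409 ]
rack_left 0.96 [155.8 226.1] [0.6851 0.1419]
side [0.2304 0.6224 0.8488]
green 0.96 [247.6 315.6] [0.4448 0.0482]
blue 0.62 [198.8 271.3] [ 0.6115 -0.0394]
grey1 0.83 [228.6 245.1] [0.6215 0.0763]
grey1 0.77 [182.5 283.4] [ 0.6109 -0.1059]
grey1 0.62 [216.1 255.1] [0.6196 0.0305]
rack 0.72 [194.4 245.1] [ 0.6797 -0.0214]
rack_lip 0.74 [186.8 247.9] [ 0.6656 -0.0167]
rack_left 0.97 [243.1 208.6] [0.6763 0.1546]
rack_right 0.96 [162.3 279. ] [ 0.658  -0.1695]
{'clock': 0.9, 'q': array([ 1.2388,  0.6891, -0.1946,  1.5653,  0.1573,  0.9025, -0.2151]), 'qd': array([-0.0006, -0.0006,  0.0001,  0.0011,  0.0004,  0.0014, -0.0008]), 'joint_torque': array([ -0.0001, -52.7483,  -1.2672, -15.3747,  -0.0519,  -0.0008,
         0.    ]), 'tool_pos': array([ 0.2236, -0.5837,  0.2388]), 'eef_rot': array([0.9833, 0.1819, 0.    , 0.0001]), 'contact_force': array([ 0.4128, -0.1572, -0.2452]), 'moment': array([-0.0133,  0.031 , -0.0162]), 'opening': 0.9983318612926241}
```

View pics/side0.png

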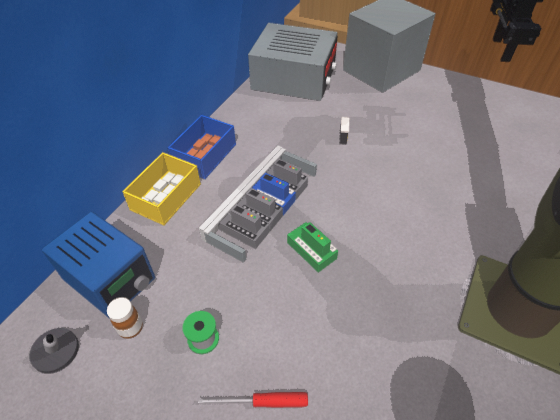

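View pics/topc.png

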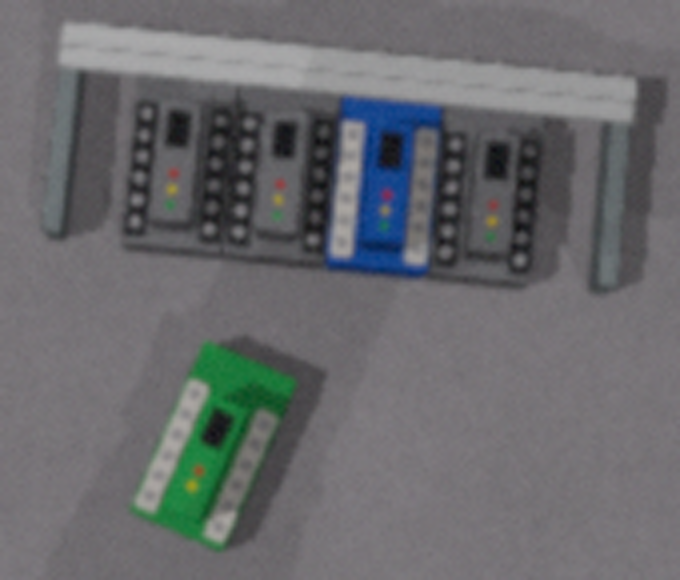

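```bash
cat > m.py <<'E'
from h import *
import sys
np.set_printoptions(precision=4,suppress=True)
s=r.snapshot('top')
def P(x,y,z): return onz(s,140+(y+.5)/4-.5,205+(x+.5)/4-.5,z)
def yaw(v): return np.degrees(np.arctan2(v[1],v[0]))
L,Rr=P(62,62,.045),P(635,118,.045)
print('lip',L,Rr,np.linalg.norm(L-Rr),'yaw',yaw(L-Rr)-90)
L,Rr=P(66,24,.048),P(637,78,.048)
print('rail back',L,Rr,np.linalg.norm(L-Rr),'yaw',yaw(L-Rr)-90)
for n,c in (('cheekL inner front',(62,236)),('cheekR inner front',(594,288))): print(n,P(*c,.04))
q=[P(207,345,.034),P(297,380,.034),P(222,548,.034),P(134,508,.034)]
print('green c',np.mean(q,0),'len',np.linalg.norm(q[0]-q[3]),np.linalg.norm(q[1]-q[2]),'w',np.linalg.norm(q[0]-q[1]),np.linalg.norm(q[2]-q[3]),'yaw',yaw(q[0]-q[3]),yaw(q[1]-q[2]))
# noses (top z=.076)
for n,qq in (('g',[(207,405),(240,415),(197,522),(165,508)]),('grey1',[(166,97),(202,99),(187,227),(150,222)]),('grey2',[(272,106),(308,108),(296,240),(258,234)]),('blue',[(375,115),(413,117),(402,252),(361,248)]),('grey3',[(484,126),(522,128),(508,260),(468,257)])):
    q=[P(*c,.076) for c in qq]; print(n,'nose c',np.mean(q,0)[:2],'yaw',yaw(q[0]-q[3]),yaw(q[1]-q[2]),np.linalg.norm(q[0]-q[3]),np.linalg.norm(q[0]-q[1]))
E
python3 m.py
```

```text
lip [0.6761 0.152  0.045 ] [ 0.6489 -0.1866  0.045 ] 0.33963747343820594 yaw -4.599791693287145
rail back [0.6983 0.15   0.048 ] [ 0.6723 -0.1873  0.048 ] 0.33825301555874804 yaw -4.415180495732784
cheekL inner front [0.5732 0.1495 0.04  ]
cheekR inner front [ 0.548  -0.1631  0.04  ]
green c [0.4527 0.0574 0.034 ] len 0.10402987687529724 0.10701530617431522 w 0.05663614899156662 0.056176485315940564 yaw -22.867835751467663 -23.085001455020713
g nose c [0.4407 0.0634] yaw -20.9958728127689 -20.80780045437208 0.06243187901645101 0.01948158963777332
grey1 nose c [0.6125 0.0819] yaw -5.851185635446986 -5.362695447373902 0.07308672713416474 0.02069517256018604
grey2 nose c [0.6074 0.0204] yaw -5.146365643891076 -4.228532844533378 0.07469663473242166 0.02070456912432317
blue nose c [ 0.6021 -0.0393] yaw -5.237921801263001 -4.028215457705635 0.07757787242313234 0.02186131751320612
grey3 nose c [ 0.5976 -0.1011] yaw -6.515356734522406 -5.739745831679348 0.0765838006877103 0.021869822638355352
```

```bash
python3 -m jog '[{"translation":[0,0,0],"twist":0.85,"claw":48},{"translation":[0,0,0],"twist":0.85,"claw":48},{"translation":[0,0,0],"twist":0.85,"claw":48},{"translation":[0,0,0],"twist":0.85,"claw":48},{"translation":[0,0,0],"twist":0.82,"claw":48},{"translation":[0,0,0],"twist":0,"claw":48}]' 15
cat > go.py <<'E'
# usage: go.py x y z yaw(deg) -> needed shift in tool units & twist ; or go.py rack X Y z
from h import *
import sys
np.set_printoptions(precision=4,suppress=True)
O=np.array([.6745,-.018]); a=np.radians(-4.5); X=np.array([np.cos(a),np.sin(a)]); Y=np.array([-X[1],X[0]])
st=r.get_state(); M=R.from_quat(st['eef_rot']).as_matrix(); p=st['tool_pos']
rel=p[:2]-O
print('t',round(st['clock'],2),'tcp',p,'yaw',np.degrees(np.arctan2(M[1,0],M[0,0])),'tilt',M[2,2],'rack xy',rel@X,rel@Y,'F',st['contact_force'],'open mm',88*st['opening'])
v=sys.argv[1:]
if v:
    if v[0]=='rack':
        t=O+float(v[1])*X+float(v[2])*Y; T=[*t,float(v[3])]; yw=-4.5
    else: T=[float(k) for k in v[:3]]; yw=float(v[3])
    th=np.radians(yw); d=np.array(T)-p
    N=np.array([[np.cos(th),np.sin(th),0],[np.sin(th),-np.cos(th),0],[0,0,-1]]).T
    print('target',T,'twist',(np.degrees(np.arctan2(M[1,0],M[0,0]))-yw)/6,'shift after twist',N@d/.04,'shift now',M.T@d/.04)
E
python3 go.py rack -.068 -.0885 .12
```

```text
clock: 1.45
tool_pos: [0.2237, -0.5836, 0.2388]
eef_rot: [0.999, -0.039, -0.0, 0.0]
contact_force: [0.3, -0.3, -0.1]
opening: 0.566
t 1.45 tcp [ 0.2237 -0.5836  0.2388] yaw -4.472951502059738 tilt -0.9999999352773917 rack xy -0.40498103490036064 -0.5992715370101355 F [ 0.2642 -0.3297 -0.0551] open mm 49.84759668713723
target [np.float64(0.599765991334233), np.float64(-0.10089196552588836), 0.12] twist 0.0045080829900436825 shift after twist [  8.4245 -12.7693   2.97  ] shift now [  8.431  -12.7663   2.9645]
```

```bash
python3 -m jog '[{"translation":[0.47,-0.71,0.1],"twist":0,"claw":48},{"translation":[0.47,-0.71,0.1],"twist":0,"claw":48},{"translation":[0.47,-0.71,0.1],"twist":0,"claw":48},{"translation":[0.47,-0.71,0.1],"twist":0,"claw":48},{"translation":[0.47,-0.71,0.1],"twist":0,"claw":48},{"translation":[0.47,-0.71,0.1],"twist":0,"claw":48},{"translation":[0.47,-0.71,0.1],"twist":0,"claw":48},{"translation":[0.47,-0.71,0.1],"twist":0,"claw":48},{"translation":[0.47,-0.71,0.1],"twist":0,"claw":48},{"translation":[0.47,-0.71,0.1],"twist":0,"claw":48},{"translation":[0.47,-0.71,0.1],"twist":0,"claw":48},{"translation":[0.47,-0.71,0.1],"twist":0,"claw":48},{"translation":[0.47,-0.71,0.1],"twist":0,"claw":48},{"translation":[0.47,-0.71,0.1],"twist":0,"claw":48},{"translation":[0.47,-0.71,0.1],"twist":0,"claw":48},{"translation":[0.47,-0.71,0.1],"twist":0,"claw":48},{"translation":[0.47,-0.71,0.1],"twist":0,"claw":48},{"translation":[0.43,-0.7,0.1],"twist":0,"claw":48},{"translation":[0,0,0],"twist":0,"claw":48},{"translation":[0,0,0],"twist":0,"claw":48}]'
python3 go.py rack -.068 -.0885 .12
```

```text
clock: 3.12
tool_pos: [0.5993, -0.097, 0.1663]
eef_rot: [0.999, -0.035, 0.0, -0.001]
contact_force: [0.4, -1.0, 1.1]
opening: 0.48
t 3.12 tcp [ 0.5993 -0.097   0.1663] yaw -3.959699496794908 tilt -0.9999988532771852 rack xy -0.06879515602751445 -0.08462977238916547 F [ 0.3679 -0.9595  1.0799] open mm 42.20666450222297
target [np.float64(0.599765991334233), np.float64(-0.10089196552588836), 0.12] twist 0.09005008386751534 shift after twist [0.0199 0.0968 1.1571] shift now [0.0187 0.0987 1.1569]
```

```bash
python3 -m jog '[{"translation":[0.02,0.1,0.6],"twist":0.08,"claw":48},{"translation":[0,0,0.6],"twist":0,"claw":48},{"translation":[0,0,0.6],"twist":0,"claw":48},{"translation":[0,0,0],"twist":0,"claw":48},{"translation":[0,0,0],"twist":0,"claw":48}]'
python3 go.py rack -.068 -.0885 .040
python3 - <<'E'
from h import *
s=r.snapshot('side'); cv2.imwrite('pics/s1.png',cv2.resize(s['img'][80:280,190:370,::-1],None,fx=3,fy=3,interpolation=2))
E
```

```text
clock: 3.53
tool_pos: [0.5973, -0.1055, 0.0942]
eef_rot: [0.999, -0.043, -0.001, 0.0]
contact_force: [-0.2, 0.0, 1.0]
opening: 0.481
t 3.53 tcp [ 0.5973 -0.1055  0.0942] yaw -4.893438869301832 tilt -0.9999956682199853 rack xy -0.0701204389493263 -0.09325556221766047 F [-0.2424  0.003   0.9572] open mm 42.3327187125057
target [np.float64(0.599765991334233), np.float64(-0.10089196552588836), 0.04] twist -0.06557314488363868 shift after twist [ 0.053  -0.1189  1.3556] shift now [ 0.0561 -0.1202  1.3554]
```

View pics/s1.png

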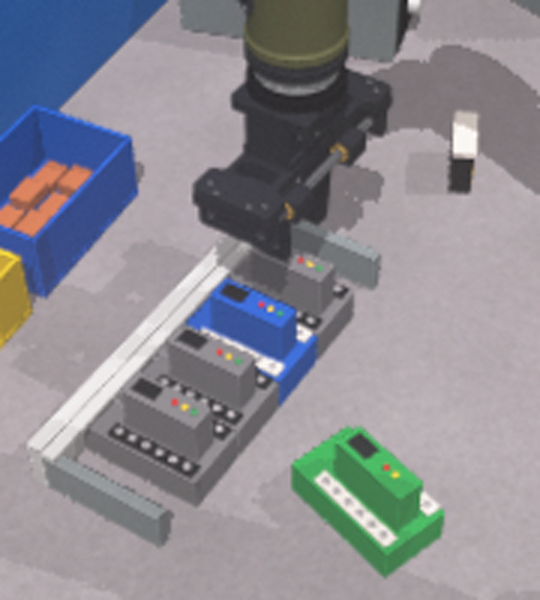

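The fingers straddle grey3's nose, in front of the lip. I corrected while the arm was still settling, so I'll let it settle fully before measuring this time.

```bash
python3 -m jog '[{"translation":[0,0,0],"twist":0,"claw":48},{"translation":[0,0,0],"twist":0,"claw":48},{"translation":[0,0,0],"twist":0,"claw":48},{"translation":[0,0,0],"twist":0,"claw":48}]' >/dev/null
python3 go.py rack -.068 -.0885 .040
```

```text
t 3.92 tcp [ 0.5993 -0.1041  0.0957] yaw -4.832640838263502 tilt -0.999998539677971 rack xy -0.0682118774175531 -0.09172347064018632 F [ 0.1313  0.1615 -0.2823] open mm 42.48897450253133
target [np.float64(0.599765991334233), np.float64(-0.10089196552588836), 0.04] twist -0.055440139710583626 shift after twist [ 0.0053 -0.0806  1.3928] shift now [ 0.0025 -0.0808  1.3928]
```

```bash
python3 -m jog '[{"translation":[0,-0.08,0],"twist":-0.05,"claw":48},{"translation":[0,0,0.4],"twist":0,"claw":48},{"translation":[0,0,0.4],"twist":0,"claw":48},{"translation":[0,0,0.4],"twist":0,"claw":48},{"translation":[0,0,0.18],"twist":0,"claw":48},{"translation":[0,0,0],"twist":0,"claw":48},{"translation":[0,0,0],"twist":0,"claw":48},{"translation":[0,0,0],"twist":0,"claw":48},{"translation":[0,0,0],"twist":0,"claw":48}]'
python3 go.py rack -.068 -.0885 .040
```

```text
clock: 4.67
tool_pos: [0.5998, -0.1009, 0.0405]
eef_rot: [0.999, -0.04, 0.001, 0.0]
contact_force: [0.1, 0.5, 0.4]
opening: 0.481
t 4.67 tcp [ 0.5998 -0.1009  0.0405] yaw -4.5395953910732345 tilt -0.9999982732087124 rack xy -0.06798757502199779 -0.0885469373087933 F [0.123  0.539  0.4368] open mm 42.34640565380496
target [np.float64(0.599765991334233), np.float64(-0.10089196552588836), 0.04] twist -0.006599231845539085 shift after twist [-0.0003 -0.0012  0.0131] shift now [-0.0003 -0.0012  0.0131]
```

Now I'll close on the nose gently.

```bash
python3 -m jog '[{"translation":[0,0,0],"twist":0,"claw":35},{"translation":[0,0,0],"twist":0,"claw":30},{"translation":[0,0,0],"twist":0,"claw":20},{"translation":[0,0,0],"twist":0,"claw":20},{"translation":[0,0,0],"twist":0,"claw":20},{"translation":[0,0,0],"twist":0,"claw":20}]' 12
python3 go.py rack -.068 -.126 .040
```

```text
clock: 5.17
tool_pos: [0.5993, -0.1003, 0.04]
eef_rot: [0.999, -0.039, 0.0, -0.0]
contact_force: [0.0, 2.1, 5.2]
opening: 0.275
t 5.17 tcp [ 0.5993 -0.1003  0.04  ] yaw -4.521713801364827 tilt -0.9999996483472391 rack xy -0.06846732733404658 -0.08795343377715936 F [0.0207 2.1044 5.2341] open mm 24.156035705671847
target [np.float64(0.5968237752444387), np.float64(-0.13827636554088066), 0.04] twist -0.0036189668941378392 shift after twist [ 0.0117  0.9512 -0.0011] shift now [ 0.012   0.9512 -0.0017]
```

```bash
python3 -m jog '[{"translation":[0,0.115,0],"twist":0,"claw":20},{"translation":[0,0.115,0],"twist":0,"claw":20},{"translation":[0,0.115,0],"twist":0,"claw":20},{"translation":[0,0.115,0],"twist":0,"claw":20},{"translation":[0,0.115,0],"twist":0,"claw":20},{"translation":[0,0.115,0],"twist":0,"claw":20},{"translation":[0,0.115,0],"twist":0,"claw":20},{"translation":[0,0.115,0],"twist":0,"claw":20},{"translation":[0,0,0],"twist":0,"claw":20},{"translation":[0,0,0],"twist":0,"claw":20},{"translation":[0,0,0],"twist":0,"claw":20},{"translation":[0,0,0],"twist":0,"claw":20}]'
python3 go.py rack -.068 -.126 .040
```

```text
clock: 6.17
tool_pos: [0.5969, -0.1369, 0.0399]
eef_rot: [0.999, -0.04, 0.001, -0.0]
contact_force: [1.0, 3.8, 5.1]
opening: 0.268
t 6.17 tcp [ 0.5969 -0.1369  0.0399] yaw -4.538347541017744 tilt -0.9999984606777429 rack xy -0.06803534676612587 -0.12466511751730869 F [0.9938 3.7506 5.113 ] open mm 23.585202193157954
target [np.float64(0.5968237752444387), np.float64(-0.13827636554088066), 0.04] twist -0.006391256836290715 shift after twist [ 0.0009  0.0334 -0.0017] shift now [ 0.0009  0.0334 -0.0018]
```

```bash
python3 -m jog '[{"translation":[0,0,0],"twist":0,"claw":34},{"translation":[0,0,0],"twist":0,"claw":34},{"translation":[0,0,0],"twist":0,"claw":34},{"translation":[0,0,-0.5],"twist":0,"claw":34},{"translation":[0,0,-0.5],"twist":0,"claw":34},{"translation":[0,0,-0.5],"twist":0,"claw":34},{"translation":[0,-0.6,0],"twist":0,"claw":48},{"translation":[0,-0.6,0],"twist":0,"claw":48},{"translation":[0,-0.6,0],"twist":0,"claw":48},{"translation":[0,-0.6,0],"twist":0,"claw":48},{"translation":[0,0,0],"twist":0,"claw":48},{"translation":[0,0,0],"twist":0,"claw":48},{"translation":[0,0,0],"twist":0,"claw":48},{"translation":[0,0,0],"twist":0,"claw":48},{"translation":[0,0,0],"twist":0,"claw":48}]'
python3 go.py rack -.068 -.0267 .040
```

```text
clock: 7.42
tool_pos: [0.6035, -0.0439, 0.0994]
eef_rot: [0.999, -0.041, -0.0, 0.001]
contact_force: [-0.1, -0.1, 0.6]
opening: 0.479
t 7.42 tcp [ 0.6035 -0.0439  0.0994] yaw -4.686072281206236 tilt -0.9999990550007233 rack xy -0.06879105441596593 -0.03137230233382407 F [-0.0501 -0.062   0.5862] open mm 42.15078449775298
target [np.float64(0.6046147634502138), np.float64(-0.039282474301181064), 0.04] twist -0.03101204686770605 shift after twist [ 0.0198 -0.1168  1.4857] shift now [ 0.0197 -0.1189  1.4855]
```

```bash
python3 -m jog '[{"translation":[0.02,-0.12,0],"twist":-0.03,"claw":48},{"translation":[0,0,0.4],"twist":0,"claw":48},{"translation":[0,0,0.4],"twist":0,"claw":48},{"translation":[0,0,0.4],"twist":0,"claw":48},{"translation":[0,0,0.27],"twist":0,"claw":48},{"translation":[0,0,0],"twist":0,"claw":48},{"translation":[0,0,0],"twist":0,"claw":48},{"translation":[0,0,0],"twist":0,"claw":48},{"translation":[0,0,0],"twist":0,"claw":35},{"translation":[0,0,0],"twist":0,"claw":30},{"translation":[0,0,0],"twist":0,"claw":20},{"translation":[0,0,0],"twist":0,"claw":20},{"translation":[0,0,0],"twist":0,"claw":20},{"translation":[0,0,0],"twist":0,"claw":20}]'
python3 go.py rack -.068 .004 .040
```

```text
clock: 8.58
tool_pos: [0.6053, -0.0374, 0.0414]
eef_rot: [0.999, -0.038, 0.001, 0.0]
contact_force: [-0.3, -0.5, 5.2]
opening: 0.272
t 8.58 tcp [ 0.6053 -0.0374  0.0414] yaw -4.368396697825313 tilt -0.99999925900818 rack xy -0.06743472606202965 -0.02475348727064384 F [-0.3059 -0.5317  5.1934] open mm 23.942287012529352
target [np.float64(0.6070234576890586), np.float64(-0.00867711215557403), 0.04] twist 0.021933883695781198 shift after twist [-0.0141 -0.7188  0.0346] shift now [-0.0125 -0.7189  0.0343]
```

```bash
python3 -m jog '[{"translation":[0,-0.09,0],"twist":0,"claw":20},{"translation":[0,-0.09,0],"twist":0,"claw":20},{"translation":[0,-0.09,0],"twist":0,"claw":20},{"translation":[0,-0.09,0],"twist":0,"claw":20},{"translation":[0,-0.09,0],"twist":0,"claw":20},{"translation":[0,-0.09,0],"twist":0,"claw":20},{"translation":[0,-0.08,0],"twist":0,"claw":20},{"translation":[0,-0.07,0],"twist":0,"claw":20},{"translation":[0,0,0],"twist":0,"claw":20},{"translation":[0,0,0],"twist":0,"claw":20},{"translation":[0,0,0],"twist":0,"claw":20},{"translation":[0,0,0],"twist":0,"claw":20}]' 20
python3 go.py rack -.068 .004 .040
```

```text
clock: 9.58
tool_pos: [0.6075, -0.0138, 0.0415]
eef_rot: [0.999, -0.04, 0.001, 0.002]
contact_force: [0.6, -6.8, 6.2]
opening: 0.269
t 9.58 tcp [ 0.6075 -0.0138  0.0415] yaw -4.536628972795397 tilt -0.9999869893661879 rack xy -0.06715437372896618 -0.0010845947764923048 F [ 0.6336 -6.7587  6.2058] open mm 23.668697874038944
target [np.float64(0.6070234576890586), np.float64(-0.00867711215557403), 0.04] twist -0.00610482879923276 shift after twist [-0.0211 -0.1271  0.0384] shift now [-0.0213 -0.1273  0.0377]
```

```bash
python3 -m jog '[{"translation":[0,-0.06,0],"twist":0,"claw":20},{"translation":[0,-0.06,0],"twist":0,"claw":20},{"translation":[0,0,0],"twist":0,"claw":20},{"translation":[0,0,0],"twist":0,"claw":20},{"translation":[0,0,0],"twist":0,"claw":20},{"translation":[0,0,0],"twist":0,"claw":20}]' 20
python3 go.py rack -.068 .004 .040
```

```text
clock: 10.08
tool_pos: [0.6078, -0.0095, 0.0416]
eef_rot: [0.999, -0.04, 0.001, 0.003]
contact_force: [-0.5, -7.7, 6.0]
opening: 0.274
t 10.08 tcp [ 0.6078 -0.0095  0.0416] yaw -4.559356127299408 tilt -0.9999845268873694 rack xy -0.0671562339776771 0.003261776249979643 F [-0.5305 -7.7243  6.0278] open mm 24.116654827695495
target [np.float64(0.6070234576890586), np.float64(-0.00867711215557403), 0.04] twist -0.009892687883234608 shift after twist [-0.0211 -0.0185  0.039 ] shift now [-0.0212 -0.0186  0.0389]
```

```bash
python3 -m jog '[{"translation":[0,0,0],"twist":0,"claw":36},{"translation":[0,0,0],"twist":0,"claw":36},{"translation":[0,0,0],"twist":0,"claw":36},{"translation":[0,0,-0.5],"twist":0,"claw":36},{"translation":[0,0,-0.5],"twist":0,"claw":36},{"translation":[0,0,-0.5],"twist":0,"claw":36},{"translation":[0,0,-0.5],"twist":0.75,"claw":60},{"translation":[-0.5,0,0],"twist":0.75,"claw":60},{"translation":[-0.5,0,0],"twist":0.75,"claw":60},{"translation":[-0.5,0,0],"twist":0.75,"claw":60},{"translation":[-0.5,0,0],"twist":0,"claw":60},{"translation":[-0.5,0,0],"twist":0,"claw":60},{"translation":[0,0,0],"twist":0,"claw":60},{"translation":[0,0,0],"twist":0,"claw":60},{"translation":[0,0,0],"twist":0,"claw":60},{"translation":[0,0,0],"twist":0,"claw":60}]'
python3 go.py .442 .0625 .038 -22.5
python3 - <<'E'
from h import *
s=r.snapshot('side'); cv2.imwrite('pics/s2.png',cv2.resize(s['img'][80:280,190:370,::-1],None,fx=3,fy=3,interpolation=2))
E
```

```text
clock: 11.42
tool_pos: [0.5135, 0.0242, 0.1207]
eef_rot: [0.981, -0.194, 0.001, -0.0]
contact_force: [0.3, -0.3, 0.6]
opening: 0.6
t 11.42 tcp [0.5135 0.0242 0.1207] yaw -22.377288636445375 tilt -0.9999984014726868 rack xy -0.16377320496360726 0.029396001889261773 F [ 0.3095 -0.3309  0.551 ] open mm 52.75861297080553
target [0.442, 0.0625, 0.038] twist 0.020451893925770886 shift after twist [-2.0192 -0.2012  2.0677] shift now [-2.0221 -0.2041  2.0645]
```

View pics/s2.png

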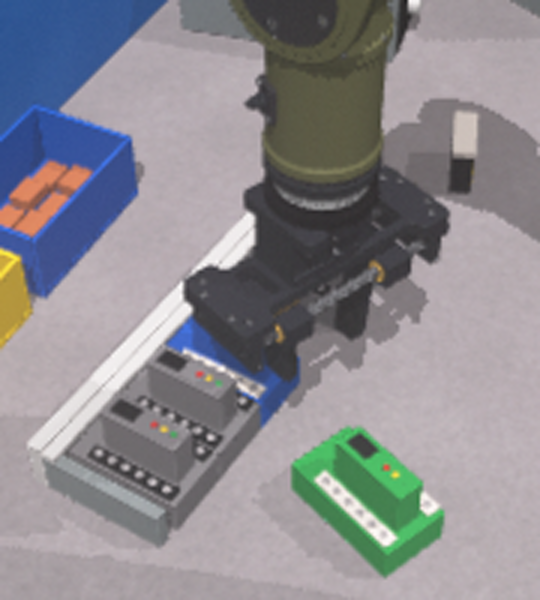

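The left three stand together near the left cheek, square and upright, and green is untouched. Next I'll grasp green.

```bash
python3 -m jog '[{"translation":[-0.5,-0.05,0],"twist":0,"claw":60},{"translation":[-0.5,-0.05,0],"twist":0,"claw":60},{"translation":[-0.5,-0.05,0],"twist":0,"claw":60},{"translation":[-0.5,-0.05,0],"twist":0,"claw":60},{"translation":[0,0,0],"twist":0,"claw":60},{"translation":[0,0,0],"twist":0,"claw":60},{"translation":[0,0,0],"twist":0,"claw":60},{"translation":[0,0,0.4],"twist":0,"claw":60},{"translation":[0,0,0.4],"twist":0,"claw":60},{"translation":[0,0,0.4],"twist":0,"claw":60},{"translation":[0,0,0.4],"twist":0,"claw":60},{"translation":[0,0,0.4],"twist":0,"claw":60},{"translation":[0,0,0],"twist":0,"claw":60},{"translation":[0,0,0],"twist":0,"claw":60},{"translation":[0,0,0],"twist":0,"claw":60},{"translation":[0,0,0],"twist":0,"claw":60}]'
python3 go.py .442 .0625 .040 -22.5
```

```text
clock: 12.8
tool_pos: [0.4427, 0.062, 0.0418]
eef_rot: [0.981, -0.194, 0.001, -0.0]
contact_force: [-0.8, -0.2, 0.5]
opening: 0.601
t 12.8 tcp [0.4427 0.062  0.0418] yaw -22.391849314401508 tilt -0.9999981646846905 rack xy -0.2373128215150656 0.06152627707362214 F [-0.7908 -0.2459  0.5191] open mm 52.89664148855735
target [0.442, 0.0625, 0.04] twist 0.018025114266415326 shift after twist [-0.0224 -0.0054  0.0459] shift now [-0.0225 -0.0054  0.0458]
```

```bash
python3 -m jog '[{"translation":[0,0,0.04],"twist":0,"claw":40},{"translation":[0,0,0],"twist":0,"claw":30},{"translation":[0,0,0],"twist":0,"claw":20},{"translation":[0,0,0],"twist":0,"claw":20},{"translation":[0,0,0],"twist":0,"claw":20},{"translation":[0,0,0],"twist":0,"claw":20},{"translation":[0,0,-0.15],"twist":0,"claw":20},{"translation":[0,0,-0.15],"twist":0,"claw":20},{"translation":[0,0,0],"twist":0,"claw":20},{"translation":[0,0,0],"twist":0,"claw":20},{"translation":[0,0,0],"twist":0,"claw":20},{"translation":[0,0,0],"twist":0,"claw":20}]' 30
python3 go.py rack -.19 -.061 .05
```

```text
clock: 13.8
tool_pos: [0.4419, 0.0622, 0.0518]
eef_rot: [0.981, -0.194, -0.001, 0.0]
contact_force: [-0.8, -1.3, -2.1]
opening: 0.268
t 13.8 tcp [0.4419 0.0622 0.0518] yaw -22.358678044357944 tilt -0.9999983323542263 rack xy -0.23818028526128227 0.0617356323617521 F [-0.7899 -1.2979 -2.1074] open mm 23.547222566345035
target [np.float64(0.48029970175130715), np.float64(-0.06390472916943027), 0.05] twist -2.976446340726324 shift after twist [1.2045 3.0684 0.0438] shift now [2.0875 2.5511 0.043 ]
```

```bash
python3 -m jog '[{"translation":[0,0,0],"twist":-0.75,"claw":20},{"translation":[0,0,0],"twist":-0.75,"claw":20},{"translation":[0,0,0],"twist":-0.75,"claw":20},{"translation":[0,0,0],"twist":-0.73,"claw":20},{"translation":[0.2,0.5,0],"twist":0,"claw":20},{"translation":[0.2,0.5,0],"twist":0,"claw":20},{"translation":[0.2,0.5,0],"twist":0,"claw":20},{"translation":[0.2,0.5,0],"twist":0,"claw":20},{"translation":[0.2,0.5,0],"twist":0,"claw":20},{"translation":[0.1,0.57,0],"twist":0,"claw":20},{"translation":[0,0,0],"twist":0,"claw":20},{"translation":[0,0,0],"twist":0,"claw":20},{"translation":[0,0,0],"twist":0,"claw":20},{"translation":[0,0,0],"twist":0,"claw":20},{"translation":[0,0,0],"twist":0,"claw":20}]'
python3 go.py rack -.19 -.061 .043
python3 - <<'E'
from h import *
s=r.snapshot('side'); cv2.imwrite('pics/s3.png',cv2.resize(s['img'][100:280,190:370,::-1],None,fx=3.2,fy=3.2,interpolation=2))
s=r.snapshot('top'); cv2.imwrite('pics/t3.png',cv2.resize(s['img'][140:285,205:375,::-1],None,fx=4,fy=4,interpolation=2))
E
```

```text
clock: 15.05
tool_pos: [0.476, -0.0623, 0.0517]
eef_rot: [0.999, -0.038, -0.001, -0.0]
contact_force: [0.2, -0.6, -2.4]
opening: 0.267
t 15.05 tcp [ 0.476  -0.0623  0.0517] yaw -4.361125157514086 tilt -0.9999976472872931 rack xy -0.1943724314205217 -0.05970509939934137 F [ 0.2003 -0.609  -2.3566] open mm 23.53849691287148
target [np.float64(0.48029970175130715), np.float64(-0.06390472916943027), 0.043] twist 0.02314580708098572 shift after twist [0.1093 0.0324 0.2179] shift now [0.1097 0.0327 0.2177]
```

View pics/s3.png

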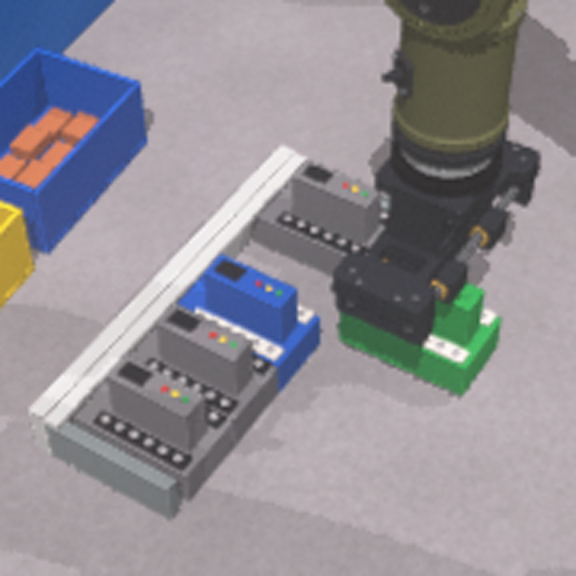

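View pics/t3.png

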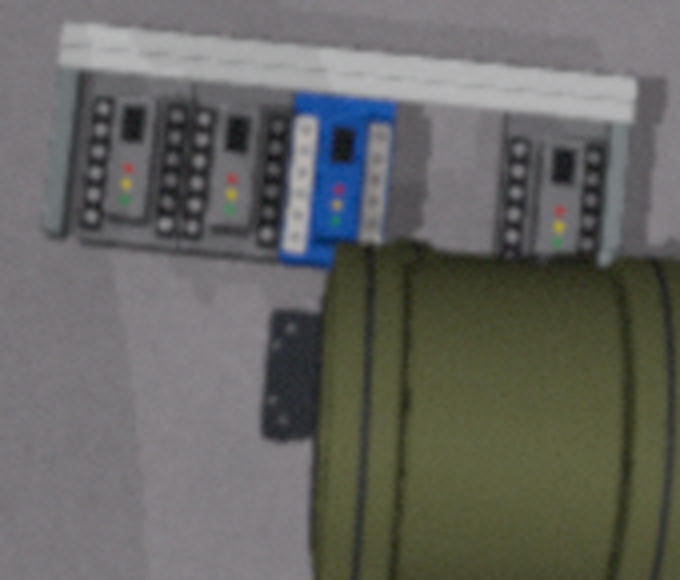

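```bash
python3 - <<'E'
import numpy as np
from h import *
s=r.snapshot('top')
O=np.array([.6745,-.018]); a=np.radians(-4.5); X=np.array([np.cos(a),np.sin(a)]); Y=np.array([-X[1],X[0]])
for n,x,y,z in (('blueL',296,98,.034),('blueR',396,105,.034),('grey3L',503,118,.034),('bluenoseL',331,125,.076),('bluenoseR',357,127,.076),('g3noseL',551,147,.076),('g3noseR',577,149,.076),('cheekRin',610,125,.04),('cheekLin',80,72,.04)):
    p=onz(s,140+(y+.5)/4-.5,205+(x+.5)/4-.5,z)[:2]-O; print(n,p@X,p@Y)
E
```

```text
blueL -0.017425800316405334 0.030226404864520936
blueR -0.01585867949143752 -0.029386651297416664
grey3L -0.01750345710448596 -0.0934786006462048
bluenoseL -0.04019273613530449 0.00851355675867252
bluenoseR -0.03990499767163464 -0.0064487122991957625
g3noseL -0.040706557508308656 -0.11837247993992278
g3noseR -0.040418810463240896 -0.13334227057880826
cheekRin -0.01682873376148012 -0.1564037040560917
cheekLin -0.0155562765014286 0.1589400118989673
```

```bash
python3 -m jog '[{"translation":[0,0.03,0.22],"twist":0.02,"claw":20},{"translation":[0.15,0,0],"twist":0,"claw":20},{"translation":[0.15,0,0],"twist":0,"claw":20},{"translation":[0.15,0,0],"twist":0,"claw":20},{"translation":[0.15,0,0],"twist":0,"claw":20},{"translation":[0.15,0,0],"twist":0,"claw":20},{"translation":[0.15,0,0],"twist":0,"claw":20},{"translation":[0.15,0,0],"twist":0,"claw":20},{"translation":[0.15,0,0],"twist":0,"claw":20},{"translation":[0,0,0],"twist":0,"claw":20},{"translation":[0,0,0],"twist":0,"claw":20},{"translation":[0,0,0],"twist":0,"claw":20},{"translation":[0,0,0],"twist":0,"claw":20}]'
python3 go.py rack -.065 -.061 .043
```

```text
clock: 16.28
tool_pos: [0.5234, -0.0687, 0.0429]
eef_rot: [0.999, -0.04, -0.001, 0.0]
contact_force: [-0.2, 0.4, -2.5]
opening: 0.265
t 16.28 tcp [ 0.5234 -0.0687  0.0429] yaw -4.600369057053084 tilt -0.9999967969227641 rack xy -0.14668311811566706 -0.06235710607985125 F [-0.1836  0.3832 -2.5229] open mm 23.2970886780195
target [np.float64(0.6049143684679482), np.float64(-0.07371211613541089), 0.043] twist -0.01672817617551396 shift after twist [ 2.0421 -0.0339 -0.0024] shift now [ 2.042  -0.0375 -0.0075]
```

```bash
python3 -m jog '[{"translation":[0.15,-0.03,0],"twist":-0.02,"claw":20},{"translation":[0.15,0,0],"twist":0,"claw":20},{"translation":[0.15,0,0],"twist":0,"claw":20},{"translation":[0.15,0,0],"twist":0,"claw":20},{"translation":[0.15,0,0],"twist":0,"claw":20},{"translation":[0.15,0,0],"twist":0,"claw":20},{"translation":[0.15,0,0],"twist":0,"claw":20},{"translation":[0.15,0,0],"twist":0,"claw":20},{"translation":[0.15,0,0],"twist":0,"claw":20},{"translation":[0.15,0,0],"twist":0,"claw":20},{"translation":[0.15,0,0],"twist":0,"claw":20},{"translation":[0,0,0],"twist":0,"claw":20},{"translation":[0,0,0],"twist":0,"claw":20},{"translation":[0,0,0],"twist":0,"claw":20},{"translation":[0,0,0],"twist":0,"claw":20}]'
python3 go.py rack -.065 -.061 .040
```

```text
clock: 17.53
tool_pos: [0.5893, -0.0726, 0.0428]
eef_rot: [0.999, -0.039, -0.001, 0.0]
contact_force: [-0.0, 0.0, -2.4]
opening: 0.265
t 17.53 tcp [ 0.5893 -0.0726  0.0428] yaw -4.482887139856292 tilt -0.9999969351287455 rack xy -0.08064147028221995 -0.06114763085437459 F [-0.0213  0.0144 -2.3914] open mm 23.357044017333443
target [np.float64(0.6049143684679482), np.float64(-0.07371211613541089), 0.04] twist 0.0028521433572847124 shift after twist [ 0.391  -0.0037  0.0695] shift now [ 0.3912 -0.0036  0.0685]
```

Still no side contact. I'll lower it the last few millimetres and press on to the rail until the force rises.

```bash
python3 -m jog '[{"translation":[0.08,0,0.03],"twist":0,"claw":20},{"translation":[0.08,0,0.03],"twist":0,"claw":20},{"translation":[0.08,0,0],"twist":0,"claw":20},{"translation":[0.08,0,0],"twist":0,"claw":20},{"translation":[0.07,0,0],"twist":0,"claw":20},{"translation":[0.06,0,0],"twist":0,"claw":20},{"translation":[0,0,0],"twist":0,"claw":20},{"translation":[0,0,0],"twist":0,"claw":20},{"translation":[0,0,0],"twist":0,"claw":20},{"translation":[0,0,0],"twist":0,"claw":20}]'
python3 go.py rack -.065 -.061 .040
```

```text
clock: 18.37
tool_pos: [0.6017, -0.0734, 0.0401]
eef_rot: [0.999, -0.039, -0.007, -0.0]
contact_force: [-11.7, 1.8, 8.0]
opening: 0.272
t 18.37 tcp [ 0.6017 -0.0734  0.0401] yaw -4.493029370904473 tilt -0.9998952620390961 rack xy -0.06827871284727226 -0.06091305703164114 F [-11.7024   1.7991   8.0188] open mm 23.949980556087134
target [np.float64(0.6049143684679482), np.float64(-0.07371211613541089), 0.04] twist 0.0011617715159211173 shift after twist [0.082  0.0022 0.002 ] shift now [0.082  0.0022 0.0008]
```

```bash
python3 -m jog '[{"translation":[0.06,0,-0.04],"twist":0,"claw":20},{"translation":[0.06,0,0],"twist":0,"claw":20},{"translation":[0,0,0],"twist":0,"claw":20},{"translation":[0,0,0],"twist":0,"claw":20},{"translation":[0,0,0],"twist":0,"claw":20},{"translation":[0,0,0],"twist":0,"claw":20}]'
python3 go.py rack -.065 -.061 .040
```

```text
clock: 18.87
tool_pos: [0.6018, -0.0734, 0.0404]
eef_rot: [0.999, -0.039, -0.012, -0.0]
contact_force: [-17.1, 2.3, 7.1]
opening: 0.269
t 18.87 tcp [ 0.6018 -0.0734  0.0404] yaw -4.492815431860916 tilt -0.9997084232855404 rack xy -0.06812269924778397 -0.06094187455432175 F [-17.0839   2.2515   7.1396] open mm 23.63655995648004
target [np.float64(0.6049143684679482), np.float64(-0.07371211613541089), 0.04] twist 0.001197428023180643 shift after twist [0.0781 0.0015 0.0108] shift now [0.0783 0.0015 0.0089]
```

Green has hard contact at the rail: 17 N with no further travel. I'll unwind most of the press, release, and rise clear.

```bash
python3 -m jog '[{"translation":[-0.1,0,-0.05],"twist":0,"claw":20},{"translation":[-0.05,0,-0.03],"twist":0,"claw":20},{"translation":[0,0,0],"twist":0,"claw":20},{"translation":[0,0,0],"twist":0,"claw":35},{"translation":[0,0,0],"twist":0,"claw":35},{"translation":[0,0,0],"twist":0,"claw":35},{"translation":[0,0,-0.3],"twist":0,"claw":35},{"translation":[0,0,-0.5],"twist":0,"claw":35},{"translation":[0,0,-0.5],"twist":0,"claw":35},{"translation":[0,0,-0.8],"twist":0,"claw":35},{"translation":[-0.8,0,-0.5],"twist":0,"claw":35},{"translation":[-0.8,0.5,0],"twist":0,"claw":35},{"translation":[-0.8,0.5,0],"twist":0,"claw":35},{"translation":[-0.5,0.8,0],"twist":0,"claw":35},{"translation":[-0.5,0.8,0],"twist":0,"claw":35},{"translation":[0,0.8,0],"twist":0,"claw":35},{"translation":[0,0.8,0],"twist":0,"claw":35},{"translation":[0,0.8,0],"twist":0,"claw":35},{"translation":[0,0,0],"twist":0,"claw":35},{"translation":[0,0,0],"twist":0,"claw":35}]'
python3 - <<'E'
from h import *
t=r.snapshot('top'); a=cv2.resize(t['img'][140:240,205:375,::-1],None,fx=4,fy=4,interpolation=2)
cv2.imwrite('pics/t4.png',a)
s=r.snapshot('side'); cv2.imwrite('pics/s4.png',cv2.resize(s['img'][100:280,190:370,::-1],None,fx=3.2,fy=3.2,interpolation=2))
for c,sn in(('top',t),('side',s)):
  for l in('green','blue','grey1'):
    for d in r.spot_point(l,c)[:3]:
        p=onz(sn,*d['location'],0)[:2]-[.6745,-.018]; print(c,l,d['confidence'],p@[.9969,-.0785],p@[.0785,.9969])
E
```

```text
clock: 20.53
tool_pos: [0.4558, -0.2657, 0.1507]
eef_rot: [0.999, -0.042, 0.001, 0.001]
contact_force: [0.5, 0.3, 0.3]
opening: 0.349
top green 0.63 -0.05691629776321839 -0.06592106036521929
top grey1 0.89 -0.062404055332741654 0.06438150175615494
top grey1 0.83 -0.06476078295416848 -0.13040244082000857
top grey1 0.82 -0.05574951742781002 0.12592441306706734
side green 0.82 -0.05786832556106759 -0.0730144831358609
side blue 0.89 -0.05335045157367429 0.0016802345628256334
side blue 0.72 -0.14791785577314512 0.3626694766955696
side grey1 0.96 -0.06190541988318689 -0.12744805399646078
side grey1 0.75 -0.0559012284319666 0.1229657179356303
side grey1 0.71 -0.053408875716385515 0.06777261248573788
```

View pics/t4.png

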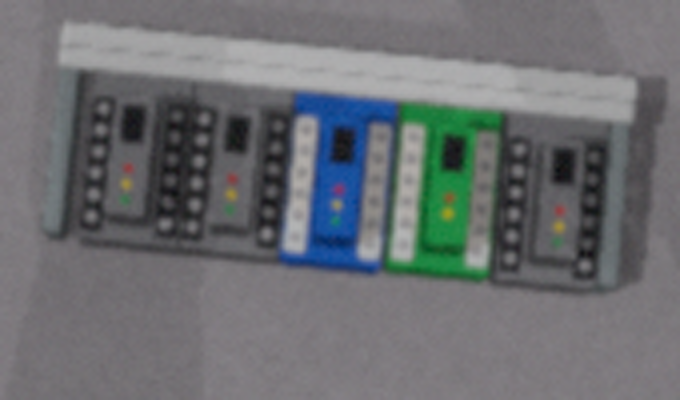

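View pics/s4.png

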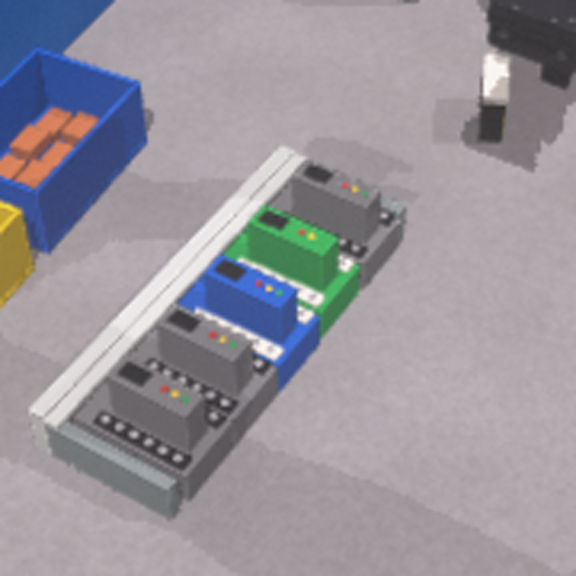

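All five modules stand in a row. Green, at (447, 190) in the top crop, is directly right of blue at (340, 185), with their front edges in line and rear ends under the lip. The arm is clear and the display hasn't moved, so I'll hand in.

```bash
python3 -c "
from plant import r
print(r.finish_job())"
```

```text
the job is handed in; nothing more can be done
None
```

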